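Mark the full biscuit tray with the red clip-on tag

TASK

The tray of biscuits is ready for the oven: mark it with the red tag. Pull the red tag straight up off the tag rack against its spring catch, then press it down onto the rail of the baking tray, between the two red stripes, until it snaps fully home, and let go. Leave the yellow and blue tags clipped on the rack, and do not disturb the glass or the biscuit cutter.

Things in the scene. Friction and masses are not known exactly. Their poses are not given: they have to be found in the camera images.
- rack: Fixed wooden tag rack. Base board 90 x 360 x 18 mm; on two end posts a level aluminium bar (the rail), 330 mm along y, 20 mm wide (x), 22 mm high, top edges rounded, top 85 mm above the table. Three tags sit on it about 100 mm apart, in any order, each held by a spring-loaded ball in either flank of the bar. Origin on the table under the rail's middle.
- red_tag: Loose red plastic tag, about 90 g. Below, a saddle (upside-down U channel, open below) 39 mm wide (x), 60 long (y), 32 high, straddling a rail. Above it an upright grip plate 14 mm thick (x), 46 wide (y), from 31 to 93 mm above the underside, a white dot on each face. Origin: centre of the underside; x across the rail, y along it, z up. A half turn about z makes no difference.
- red_tag_roof (a point): Centre of the saddle's roof inside the red tag, 26 mm above its origin; lies on the rail's top when fully home. Lips at the foot of the saddle, 23 mm apart, hook under the rail's spring balls: straight up takes up to about 11 N within the first 7 mm, then it is free; pressing on takes about 7 N from 14 to 8 mm above home, then it snaps down. Rounded edges lead in some 4 mm sideways.
- yellow_tag: Yellow clip-on tag, same in size and shape as red_tag, clipped on the rack at the start. To be left clipped where it is.
- blue_tag: Blue clip-on tag, same in size and shape as red_tag, clipped on the rack at the start. To be left clipped where it is.
- tray: Fixed black tray of biscuits, 190 mm (x) by 260 mm (y), walls 30 mm high, lying 30 to 220 mm to the -x side of the origin. Along its +x edge runs its tag rail: a level aluminium bar along y, 250 mm long, section as the rack's, on two end posts, top 75 mm above the table, one pair of spring balls at its middle. Origin on the table under the rail's middle.
- tray_mark (a point): Point on the top of the tray's rail, on its centre line, midway between two red stripes (each 8 mm wide, their inner edges 40 mm from this point) that mark the tag's place. 75 mm above the table; axes as the tray's: x across the rail, y along it, z up.
- glass: Empty clear drinking glass, loose, 72 mm across at the mouth, 110 mm tall, upright. Origin at the centre of its underside. Bystander.
- cutter: Round steel biscuit cutter, loose, 72 mm across, with a wooden knob on top, 72 mm tall in all. Origin at the centre of its underside. Bystander.
Things that resemble listed ones, but are neither listed nor needed, are in the scene too. What is meant by the red_tag is not green or turquoise, and is the smaller of those in its own colour.

How it is judged (in metres and radians):
On the way, in this order (a step that is already met when the one before it is completed fails the run):
1. the red tag is lifted off the rack, its saddle clear above the rail (z of red_tag_roof in the frame of rack above 0.125 m and contact force between red_tag and rack below 0.1 N), for 0.1 s.
2. the red tag is snapped fully home on the tray's rail, between the stripes (z of red_tag_roof in the frame of tray_mark between -0.003 and 0.003 m and y of red_tag_roof in the frame of tray_mark between -0.014 and 0.014 m and x of red_tag_roof in the frame of tray_mark between -0.004 and 0.004 m), for 0.2 s.
At the end, for the whole second after the job is handed in: The red tag is released, at rest on the tray's rail: roof on the bar within 3 mm, centred between the stripes within 14 mm along and 4 mm across, upright within 0.10 rad. Yellow and blue tags within 12 mm, glass and cutter within 20 mm, of their starts (all of step 2 and angle between red_tag's own z axis and vertical below 0.1 rad and linear speed of red_tag below 0.02 m/s and distance of each of yellow_tag, blue_tag from where it was at the start of the episode below 0.012 m and distance of each of glass, cutter from where it was at the start of the episode below 0.02 m); the robot touches nothing.
It fails at once if the yellow or blue tag is pulled off or shifted by more than 12 mm (distance of any of yellow_tag, blue_tag from where it was at the start of the episode above 0.012 m).
It fails at once if the glass or the cutter is pushed by more than 20 mm or tipped (distance of any of glass, cutter from where it was at the start of the episode above 0.02 m or angle between any of glass, cutter's own z axis and vertical above 0.3 rad).
It also fails if it takes over 45 s, if anything falls off the work surface, if the arm or the gripper's body presses on something with over 40 N, if the wrist force passes 120 N, or if a joint passes its speed limit or range.

ROBOT

A 6-joint arm with a two-finger parallel gripper is mounted at the origin on the work surface. World frame = base frame: x ahead of the robot, y to its left, z up, the work surface at z = 0. Lengths are in mm, angles in rad, forces in N, time in s.
With the tool pointing down it reaches from about 300 to 775 mm from the base axis. Payload 14.6 kg.
Tool frame: the origin (TCP) lies midway between the tips of the shut fingers; the grasp point (between the pads) lies 19 mm behind it (manip.grasp_offset is the distance from the TCP to the grasp point, in mm); z points along the fingers, y is the line along which they close (so a half turn about z gives the same grasp; the last joint's range is limited). The gripper opens to 94 mm and grips with 3 to 60 N. Pads are 16 mm wide; open, the fingers measure 119 mm over their backs; the gripper's body (75 mm by 177 mm) begins 78 mm behind the grasp point.
Start: joints at [1.078, 0.3, 1.521, -0, 1.321, -0.067], TCP at [227.173, 500.881, 205.446] pointing down, gripper open.
Joint ranges: [-3.03, 3.03], [-0.79, 2.21], [0.23, 2.52], [-1.04, 4.18], [0, 3.07], [-2.55, 2.55]. Speed limits (rad/s): [2.22, 2.22, 2.57, 3.14, 3.14, 3.14].

INTERFACE

Orientations are given as [roll, pitch, yaw] about the fixed x, y, z axes, in that order (R = Rz(yaw) Ry(pitch) Rx(roll)).
In Python, from cell import manip, viewer gives the robot as it stands. The module is installed in compiled form; this text tells all that it offers.
- The arm moves only by the tool move_arm, never from a script. Its argument "moves" is a list of rows, each a list of 4 numbers: the shift along the tool's x, y, z in m, then the turn about the tool's z in rad. A call has 1 to 12 rows; each row is the pose to reach, as a shift and turn from the pose commanded when the call began, along the tool's axes at that moment; what a row does not reach only later rows make up. A row lasts 1/10 s, in which the tool goes at most 50 mm and 8.59 degrees, less where a joint would pass 70% of its speed; a pose out of reach is approached as far as the arm can. A call with a gripper value outside its range is refused whole. "jaw" is the finger opening in m, from 0 to 0.094, set as the call begins (left out, the last holds). The fingers move at their own pace and stop on an object; "squeeze" is the grip in N (left out, the last holds). Time passes only in rows, so rows that repeat a pose let the fingers close. It gives the time, the measured TCP pose, the force, the opening and the grip force at its end, in the units of the state.
- manip.read_state(): the state, without advancing time (a new reading comes with each control period).
- viewer.camera(name): name is "scene" or "top" or "wrist"; returns a dict with "frame" (420x560x3 uint8, blue, green, red), "z_map" (420x560 float32, mm along the optical axis (not along the pixel's ray), 0 where there is no reading), "fx", "fy", "cx", "cy" (pixels), "origin" and "orientation" of the camera in the world. Camera axes: x right, y down, z forward; pixel columns grow to the right and rows downward; lengths in mm; the calibration is good to about 2 mm. A picture is of the moment at which its call begins.
- manip.sign_off(): hands the job in; it is judged then, once.
The state is a dict: "clock": time; "joints": joint angles; "qd": joint speeds; "effort": joint torques, N m; "eef_pos": TCP position; "eef_rot": TCP orientation; "wrist_force": force on the tool from outside, world axes, zero at the start; "moment": the same for the moment, N m; "finger_gap": finger opening in mm; "finger_force": force on a finger pad.
Only numpy, scipy, OpenCV 4.12 (cv2) and the standard library are available. Lean on these libraries where they do the work, as an engineer would, in place of code of your own. Each camera call takes 0.05 s, during which the arm holds its last target. There are 200 camera calls.

## Working session

There is one attempt and no reset: what is moved stays moved. The work goes in short steps, Python scripts to look and compute and a tool call to move; the robot and the scene stay as the last step left them, time stands still between calls to the robot, and variables do not carry over. Pictures are saved under pics/ and viewed, at most 10 in all, crops included, and the job is handed in when it is done.

Besides the shell and the picture viewer there is one more tool, called after "Call:" as name(argument=value, ...) on one line, values as JSON. move_arm: Moves the arm, as the interface text tells. Its arguments: {"type":"object","properties":{"moves":{"type":"array"},"jaw":{"type":"number"},"squeeze":{"type":"number"}},"required":["moves"]}

```bash
mkdir -p pics; cat > h.py <<'E'
import numpy as np, cv2, pickle
from scipy.spatial.transform import Rotation as R
from cell import manip, viewer
def rot(o):
    o=np.array(o,float)
    return o if o.shape==(3,3) else (R.from_euler('xyz',o).as_matrix() if o.size==3 else R.from_quat(o).as_matrix())
def snap(n,tag):
    c=viewer.camera(n); cv2.imwrite(f'pics/{tag}.png',c['frame']); pickle.dump(c,open(f'{tag}.pkl','wb')); return c
def cloud(c):
    z=c['z_map']; v,u=np.mgrid[:z.shape[0],:z.shape[1]]
    p=np.dstack([(u-c['cx'])/c['fx']*z,(v-c['cy'])/c['fy']*z,z])
    return p@rot(c['orientation']).T+np.array(c['origin'])
def ray(c,u,v,h):
    d=rot(c['orientation'])@np.array([(u-c['cx'])/c['fx'],(v-c['cy'])/c['fy'],1]); o=np.array(c['origin'])
    return o+d*(h-o[2])/d[2]
E
python3 - <<'E'
from h import *
a=snap('scene','s0');b=snap('top','t0')
for c in(a,b): print(c['origin'],c['orientation'],c['fx'])
print(manip.read_state())
E
```

```text
[1303.61062555  481.43313451  861.5645477 ] [-2.24395964 -0.01246896  2.21670428] 505.5326794295904
[ 385.17487553  -73.7339978  1149.23795662] [-3.00047138  0.01062588 -1.56543563] 405.3859317034295
{'clock': 0.1, 'joints': array([ 1.07839473e+00,  3.00409798e-01,  1.52155299e+00, -2.09794668e-05,
        1.32070585e+00, -6.65759070e-02]), 'qd': array([ 0.00168062, -0.00050522, -0.00319742,  0.00085482, -0.00158186,
       -0.00090628]), 'effort': array([-1.59508098e-03, -5.32637787e+01, -3.53282726e+01,  7.08582345e-02,
        2.34507979e-02, -3.44784723e-05]), 'eef_pos': array([227.06616467, 500.66304202, 204.93184059]), 'eef_rot': array([-3.14051770e+00, -5.13055248e-05,  2.71577214e+00]), 'wrist_force': array([ 0.44945514,  0.09473878, -0.10293862]), 'moment': array([ 0.04285532,  0.05804029, -0.00714536]), 'finger_force': 0.0, 'finger_gap': 93.80398612383152}
```

View pics/s0.png

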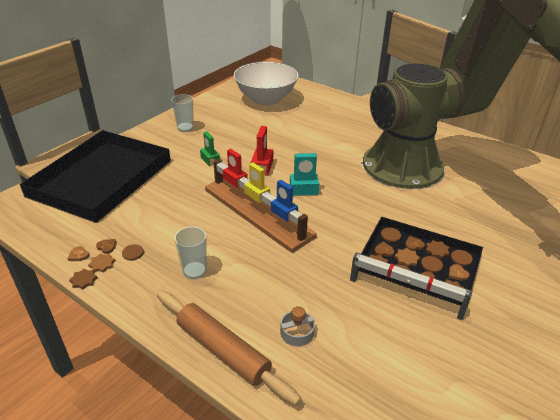

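View pics/t0.png

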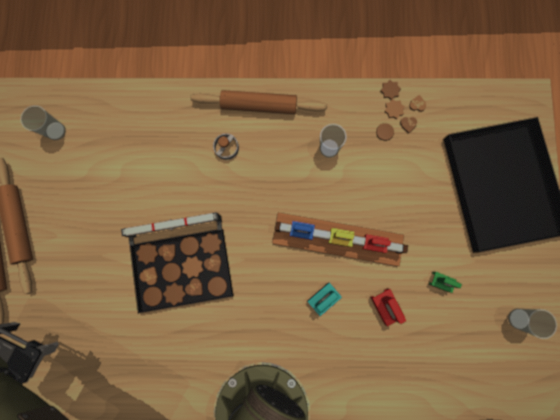

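The scene view shows the rack with red (234,165), yellow (257,182) and blue (285,200) tags, and the tray rail at (410,277) with stripes at (390,268) and (430,282). Two things could be taken for the red tag: the one on the rack, scene (234,165) / top (377,242), and the larger loose one off the rack, scene (262,150) / top (388,307). I choose the smaller one, on the rack.

```bash
python3 - <<'E'
from h import *
for n in('s0','t0'):
    c=pickle.load(open(n+'.pkl','rb')); P=cloud(c); hsv=cv2.cvtColor(c['frame'],cv2.COLOR_BGR2HSV); H,S,V=cv2.split(hsv)
    for col,m in dict(red=((H<6)|(H>174))&(S>170)&(V>80),yel=(H>24)&(H<33)&(S>170)&(V>100),blue=(H>108)&(H<125)&(S>150)&(V>60)).items():
        k,l,st,ce=cv2.connectedComponentsWithStats(m.astype(np.uint8))
        for i in range(1,k):
            if st[i,4]<12: continue
            p=P[(l==i)&(c['z_map']>0)]
            hi=p[p[:,2]>p[:,2].max()-6]
            print(n,col,ce[i].round(1),st[i],'med',np.median(p,0).round(),'min',p.min(0).round(),'max',p.max(0).round(),'top',hi.mean(0).round(1))
    # bars: greyish bright pixels
    m=(S<60)&(V>110)&(P[:,:,2]>55)&(P[:,:,2]<100)
    k,l,st,ce=cv2.connectedComponentsWithStats(m.astype(np.uint8))
    for i in range(1,k):
        if st[i,4]>25:
            p=P[l==i]; print(n,'bar',ce[i].round(),st[i],p.mean(0).round(1),p.min(0).round(),p.max(0).round())
c=pickle.load(open('s0.pkl','rb'))['frame']
a=cv2.resize(c[115:235,190:330],(560,480),interpolation=cv2.INTER_CUBIC)
cv2.imwrite('pics/c1.png',a)
E
```

```text
s0 red [262.5 151. ] [251 126  22  49 511] med [ 301. -324.   51.] min [ 234. -377.    2.] max [ 325. -292.  135.] top [ 283.8 -334.7  131.8]
s0 red [233.4 169.2] [223 149  24  39 442] med [ 457. -290.   95.] min [ 433. -331.   61.] max [ 476. -265.  156.] top [ 449.9 -298.8  152.7]
s0 red [389.9 269.4] [387 263   7  14  39] med [513. 207.  74.] min [420. 175.   4.] max [519. 211.  79.] top [506.  206.1  75.9]
s0 red [429.5 283. ] [427 277   6  13  40] med [497. 293.  74.] min [480. 288.  55.] max [502. 298.  77.] top [490.1 292.7  75.3]
s0 yel [256.3 166.5] [250 163  14   8  47] med [ 465. -207.  153.] min [ 457. -229.  150.] max [ 474. -186.  156.] top [ 465.4 -207.1  153. ]
s0 yel [255.3 188.2] [244 182  26  17 126] med [ 476. -203.   92.] min [ 451. -242.   76.] max [ 491. -176.  100.] top [ 474.4 -201.9   95.1]
s0 bar [346.   9.] [294   0  92  23 737] [-1050.1  -845.3    75.9] [-1079. -1164.    55.] [-1023.  -615.   100.]
s0 bar [120.  18.] [111  11  19  14 103] [ -222.2 -1600.3    82.4] [ -283. -1615.    56.] [ -163. -1585.   100.]
s0 bar [446.  27.] [432  23  28   9  76] [-105
[... 1968 characters left out ...]
t0 bar [169. 224.] [155 219  29  11 207] [496.5 251.2  73.5] [483. 213.  60.] [510. 290.  81.]
t0 bar [285. 227.] [280 223  12   9  78] [488.3 -60.4  83.6] [478. -75.  78.] [500. -46.  91.]
t0 bar [137. 230.] [123 224  28  11 192] [481.1 335.9  73.9] [469. 300.  68.] [496. 374.  79.]
t0 bar [321. 234.] [313 229  18  10 118] [ 471.8 -155.    83.2] [ 460. -178.   79.] [ 484. -133.   89.]
t0 bar [359. 240.] [353 237  12   8  80] [ 454.5 -252.8   83. ] [ 445. -267.   79.] [ 463. -238.   88.]
t0 bar [395. 247.] [388 243  15   9  94] [ 437.5 -348.7   83.1] [ 427. -366.   78.] [ 448. -328.   88.]
t0 bar [522. 319.] [517 311  11  16  95] [ 256.4 -667.3   74.8] [ 236. -678.   55.] [ 274. -662.   99.]
```

View pics/c1.png

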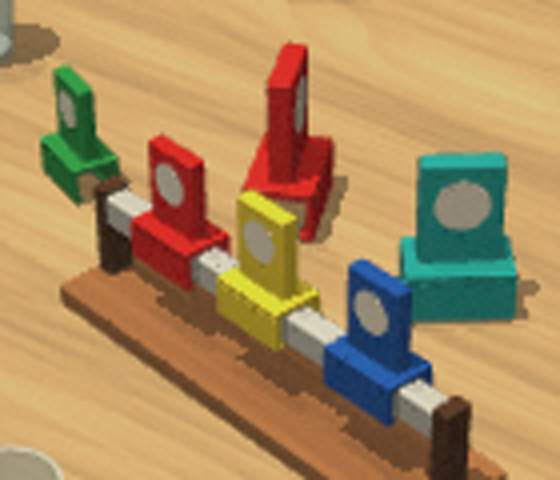

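The crop shows the small red tag clipped on the rack at crop (175,215); the bigger red one at (290,150) stands loose behind it, so the choice holds. I'll pass over the tray first, for a wrist look.

Call:
move_arm(moves=[[-0.311,-0.146,-0.075,0.965],[-0.311,-0.146,-0.075,0.965],[-0.311,-0.146,-0.075,0.965],[-0.311,-0.146,-0.075,0.965],[-0.311,-0.146,-0.075,0.965],[-0.311,-0.146,-0.075,0.965],[-0.311,-0.146,-0.075,0.965],[-0.311,-0.146,-0.075,0.965],[-0.311,-0.146,-0.075,0.965],[-0.311,-0.146,-0.075,0.965],[-0.311,-0.146,-0.075,0.965],[-0.311,-0.146,-0.075,0.965]])

```text
clock: 1.3
eef_pos: [449.5, 240.3, 280.3]
eef_rot: [-3.141, 0.0, 1.753]
wrist_force: [-0.3, -0.9, 0.4]
finger_gap: 93.9
finger_force: 0.0
```

```bash
python3 - <<'E'
from h import *
c=snap('wrist','w1'); print(c['origin'],c['orientation'],c['fx']); s=manip.read_state(); print(s['eef_pos'],s['eef_rot'],s['clock'])
E
```

```text
[438.08528362 308.21594652 459.39366186] [2.90107471e+00 3.15038656e-04 1.82513841e-01] 308.34479993445217
[449.57701072 240.17653894 280.34801583] [-3.14141571e+00  2.34605794e-05  1.75241626e+00] 1.35
```

View pics/w1.png

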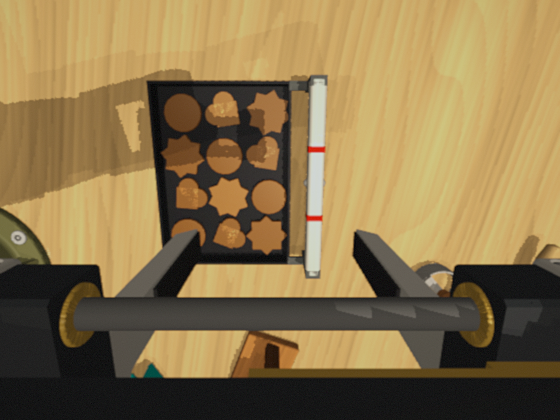

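The wrist view shows the tray rail running vertically at column ~316, with red stripes at (316,150) and (314,218); the mark lies midway.

```bash
cat >> h.py <<'E'
def bar(c,pts,n,h):
    """bar top edges/axis from light pixels between rough world points; returns fitted centre points"""
E
python3 - <<'E'
from h import *
c=pickle.load(open('w1.pkl','rb')); hsv=cv2.cvtColor(c['frame'],cv2.COLOR_BGR2HSV); H,S,V=cv2.split(hsv); P=cloud(c)
m=((H<6)|(H>174))&(S>150)&(V>80); m[:,:295]=0; m[:,335:]=0
k,l,st,ce=cv2.connectedComponentsWithStats(m.astype(np.uint8)); s=[]
for i in range(1,k):
    if st[i,4]>20: p=ray(c,*ce[i],75); s.append(p); print(ce[i],st[i],p.round(1))
print('mid stripes',np.mean(s,0).round(1))
g=(S<60)&(V>100); L=[];Rr=[];W=[]
for v in range(90,265):
    u=np.where(g[v,295:340])[0]+295
    if len(u)>8: L.append(ray(c,u.min()-.5,v,75)[:2]);Rr.append(ray(c,u.max()+.5,v,75)[:2]); W.append(V[v,300:335])
L=np.array(L);Rr=np.array(Rr); 
for q in(L,Rr): 
    f=np.polyfit(q[:,1],q[:,0],1); print('edge slope',f, 'x at 250',np.polyval(f,250))
print('row V at 185',V[185,300:335],S[185,300:335]); print('z',P[185,300:335,2].round())
E
```

```text
[315.64367816 149.01149425] [308 146  17   7  87] [489.9 293.2  75. ]
[313.5125 217.8875] [306 215  16   6  80] [505.8 206.6  75. ]
mid stripes [497.9 249.9  75. ]
edge slope [-1.81972934e-01  5.33280577e+02] x at 250 487.78734376284126
edge slope [-1.83948863e-01  5.54398607e+02] x at 250 508.41139075260526
row V at 185 [155 159 160 152 134 119 108 120 163 197 209 214 214 214 214 213 214 214
 214 214 215 210 196 171 179 205 211 210 210 209 209 207 205 206 207] [138 133 137 131  95  54  33  45  45  36  21   8   7   7   7   7   7   6
   6   7   7  17  31  46  83 114 118 119 120 124 127 126 128 127 128]
z [ 0. -1. -1.  1. 59. 63. 66. 66. 74. 74. 74. 74. 77. 77. 74. 75. 75. 76.
 75. 75. 75. 75. 73. 73. 61. -1. -0. -1. -2.  0. -1. -1.  2.  2. -1.]
```

Call:
move_arm(moves=[[-0.527,-0.098,-0.02,0.354],[-0.527,-0.098,-0.02,0.354],[-0.527,-0.098,-0.02,0.354],[-0.527,-0.098,-0.02,0.354],[-0.527,-0.098,-0.02,0.354],[-0.527,-0.098,-0.02,0.354],[-0.527,-0.098,-0.02,0.354],[-0.527,-0.098,-0.02,0.354],[-0.527,-0.098,-0.02,0.354],[-0.527,-0.098,-0.02,0.354],[-0.527,-0.098,-0.02,0.354],[-0.527,-0.098,-0.02,0.354]])

```text
clock: 2.55
eef_pos: [447.5, -299.7, 299.6]
eef_rot: [-3.14, -0.0, 1.394]
wrist_force: [-0.0, 0.2, -0.2]
finger_gap: 93.8
finger_force: 0.0
```

```bash
python3 - <<'E'
from h import *
c=snap('wrist','w2'); print(c['origin'],c['orientation']); s=manip.read_state(); print(s['eef_pos'],s['eef_rot'],s['clock'])
hsv=cv2.cvtColor(c['frame'],cv2.COLOR_BGR2HSV); H,S,V=cv2.split(hsv); P=cloud(c)
m=((H<6)|(H>174))&(S>150)&(V>60)
k,l,st,ce=cv2.connectedComponentsWithStats(m.astype(np.uint8))
for i in range(1,k):
    if st[i,4]>60:
        p=P[l==i]; t=(l==i)&(abs(P[:,:,2]-152)<5); v,u=np.where(t)
        print(ce[i],st[i]); 
        if len(u)>10:
            q=np.array([ray(c,a,b,152)[:2] for a,b in zip(u,v)]).astype(np.float32); print('top plate',len(q),cv2.minAreaRect(q), q.mean(0), u.min(),u.max(),v.min(),v.max(), np.median(P[t][:,2]))
E
```

```text
[ 460.81809562 -231.73269655  478.75158765] [ 2.90120829e+00  1.07549135e-03 -1.76378302e-01]
[ 447.80645785 -297.70565281  299.76720621] [-3.14061461e+00 -4.75457658e-04  1.39485962e+00] 2.6
[276.93432203 183.43573446] [ 262  158   30   54 1416]
top plate 485 ((449.6472473144531, -296.8389892578125), (42.98258972167969, 12.923864364624023), 80.19076538085938) [ 450.0427 -296.346 ] 271 283 172 211 151.59923288712787
[165.87183958 224.93984307] [ 125  189   83   73 2294]
```

View pics/w2.png

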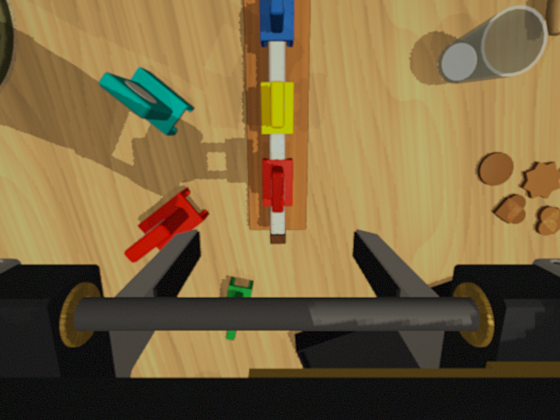

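The wrist view shows the red tag's plate at (277,190) with its yellow neighbour at (277,107). Its top measures (449.8, -296.6), aligned with the tool within 0.01 rad. Going down.

Call:
move_arm(moves=[[0,0.002,0.03,0],[0,0.002,0.06,0],[0,0.002,0.09,0],[0,0.002,0.11,0],[0,0.002,0.13,0],[0,0.002,0.145,0],[0,0.002,0.16,0],[0,0.002,0.175,0],[0,0.002,0.185,0],[0,0.002,0.193,0],[0,0.002,0.195,0],[0,0.002,0.195,0]])

```text
clock: 3.8
eef_pos: [450.1, -296.7, 105.6]
eef_rot: [3.141, 0.0, 1.397]
wrist_force: [0.1, 0.0, 0.1]
finger_gap: 94.3
finger_force: 0.0
```

Call:
move_arm(moves=[[0,0,0,0],[0,0,0,0],[0,0,0,0],[0,0,0,0],[0,0,0,0],[0,0,0,0],[0,0,0,0],[0,0,0,0]], jaw=0.005, squeeze=40)

```text
clock: 4.6
eef_pos: [450.0, -296.9, 105.5]
eef_rot: [3.142, -0.0, 1.397]
wrist_force: [1.4, -0.8, 0.4]
finger_gap: 33.3
finger_force: 0.0
```

Call:
move_arm(moves=[[0,0,0,0],[0,0,0,0],[0,0,0,0],[0,0,0,0],[0,0,0,0],[0,0,0,0],[0,0,0,0]])

```text
clock: 5.3
eef_pos: [450.0, -296.9, 105.4]
eef_rot: [-3.142, -0.0, 1.397]
wrist_force: [-0.3, 0.5, 0.9]
finger_gap: 13.8
finger_force: 40.0
```

Call:
move_arm(moves=[[0,0,-0.002,0],[0,0,-0.004,0],[0,0,-0.006,0],[0,0,-0.008,0],[0,0,-0.011,0],[0,0,-0.015,0],[0,0,-0.022,0],[0,0,-0.032,0],[0,0,-0.045,0],[0,0,-0.06,0],[0,0,-0.075,0],[0,0,-0.09,0]])

```text
clock: 6.5
eef_pos: [450.1, -297.0, 197.2]
eef_rot: [3.141, 0.0, 1.397]
wrist_force: [0.3, -0.8, -1.1]
finger_gap: 13.8
finger_force: 40.0
```

Call:
move_arm(moves=[[0,0,-0.03,0],[0,0,-0.06,0],[0,0,-0.085,0],[0,0,-0.085,0],[0,0,-0.085,0],[0,0,-0.085,0]])

```text
clock: 7.1
eef_pos: [449.7, -296.7, 279.4]
eef_rot: [-3.14, -0.001, 1.397]
wrist_force: [1.2, 0.5, -0.6]
finger_gap: 13.6
finger_force: 40.0
```

```bash
python3 - <<'E'
from h import *
c=snap('wrist','w3'); print(c['origin']); s=manip.read_state(); print(s['eef_pos'],s['eef_rot'],s['finger_gap'],s['wrist_force'])
E
```

```text
[ 462.82040441 -228.85824791  458.58635326]
[ 449.69708606 -296.68216235  279.33086975] [-3.13989311e+00 -8.72862097e-04  1.39680520e+00] 14.109678055018945 [-0.45768222  0.29080403 -0.11869018]
```

View pics/w3.png

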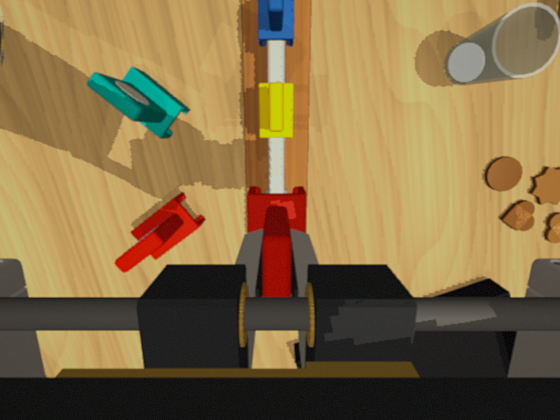

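The tag is gripped and upright with the saddle below the fingers at (277,210), and the rack rail is empty there. Yellow and blue are still in place. Carrying to the tray.

Call:
move_arm(moves=[[0.03,-0.003,0,-0.02],[0.08,-0.007,0,-0.05],[0.13,-0.011,0,-0.09],[0.18,-0.015,0,-0.12],[0.23,-0.019,0,-0.15],[0.28,-0.024,0,-0.18],[0.33,-0.028,0,-0.22],[0.38,-0.032,0,-0.25],[0.43,-0.036,0,-0.28],[0.475,-0.04,0,-0.31],[0.515,-0.044,0,-0.34],[0.535,-0.045,0,-0.356]])

```text
clock: 8.35
eef_pos: [497.6, 240.7, 279.2]
eef_rot: [-3.14, 0.0, 1.756]
wrist_force: [1.0, -0.5, -0.7]
finger_gap: 13.9
finger_force: 40.0
```

Call:
move_arm(moves=[[0.005,0,0.02,0],[0.01,0.001,0.05,0],[0.012,0.001,0.08,0],[0.012,0.001,0.1,0],[0.012,0.001,0.1,0],[0.012,0.001,0.1,0]])

```text
clock: 8.95
eef_pos: [497.1, 249.8, 180.7]
eef_rot: [-3.141, 0.0, 1.753]
wrist_force: [-0.5, 0.2, -0.3]
finger_gap: 13.5
finger_force: 40.0
```

```bash
python3 - <<'E'
from h import *
c=snap('wrist','w4'); print(c['origin']); s=manip.read_state(); print(s['eef_pos'],s['eef_rot'],s['finger_gap'],s['wrist_force'])
hsv=cv2.cvtColor(c['frame'],cv2.COLOR_BGR2HSV); H,S,V=cv2.split(hsv)
for v in (110,130,150,170,185):
  print(v,[(int(a),int(b)) for a,b in zip(V[v,255:305],S[v,255:305])][::2])
E
```

```text
[485.78219936 317.69245502 359.78769253]
[497.47403912 249.86756915 181.39891894] [ 3.14061805e+00 -2.20214816e-04  1.75266208e+00] 13.757271850494813 [ 0.09266285  0.57594274 -1.33078628]
110 [(169, 131), (173, 133), (175, 130), (172, 133), (170, 132), (174, 128), (178, 46), (222, 33), (237, 19), (238, 21), (240, 17), (240, 20), (239, 20), (240, 21), (240, 17), (237, 19), (218, 34), (208, 99), (225, 122), (221, 120), (226, 120), (223, 120), (222, 119), (226, 120), (222, 119)]
130 [(176, 130), (176, 129), (174, 130), (176, 129), (176, 130), (172, 132), (173, 49), (222, 34), (240, 20), (195, 30), (189, 36), (187, 38), (184, 36), (186, 37), (189, 38), (178, 39), (157, 44), (212, 117), (227, 119), (225, 120), (226, 120), (227, 119), (226, 120), (218, 122), (216, 122)]
150 [(178, 129), (178, 129), (186, 129), (177, 130), (173, 131), (168, 132), (172, 53), (206, 35), (182, 36), (185, 37), (188, 37), (185, 36), (185, 36), (184, 36), (188, 37), (175, 39), (159, 47), (224, 116), (228, 119), (230, 119), (229, 118), (222, 119), (213, 122), (211, 121), (226, 118)]
170 [(181, 128), (174, 129), (173, 130), (178, 128), (188, 126), (188, 130), (157, 75), (169, 41), (182, 39), (183, 38), (186, 40), (183, 36), (183, 38), (184, 39), (185, 37), (173, 40), (163, 58), (229, 118), (231, 119), (226, 121), (216, 122), (209, 124), (215, 122), (231, 118), (237, 113)]
185 [(171, 133), (171, 131), (174, 129), (181, 127), (182, 130), (188, 129), (158, 86), (167, 40), (180, 38), (181, 39), (184, 39), (181, 38), (181, 38), (182, 38), (183, 36), (171, 40), (164, 62), (234, 116), (235, 117), (222, 119), (208, 125), (219, 121), (225, 120), (231, 116), (233, 112)]
```

View pics/w4.png

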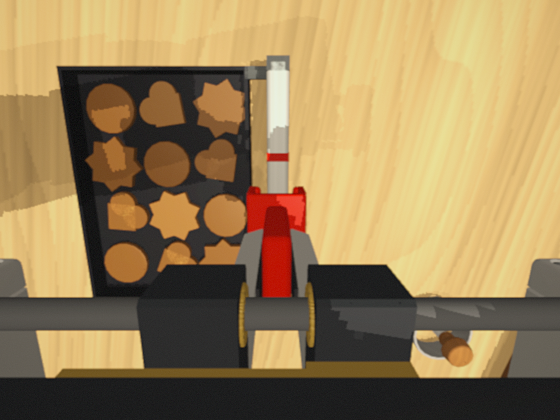

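The rail at columns 267–288 (centre 278) lines up with the held saddle (247–306), within about 0.5 mm after depth scaling. The far stripe is at (278,157). Lowering, then pressing slowly.

Call:
move_arm(moves=[[0,0,0.02,0],[0,0,0.04,0],[0,0,0.055,0],[0,0,0.065,0],[0,0,0.068,0],[0,0,0.071,0],[0,0,0.074,0],[0,0,0.077,0],[0,0,0.079,0],[0,0,0.081,0],[0,0,0.083,0],[0,0,0.084,0]])

```text
clock: 10.2
eef_pos: [497.2, 249.8, 96.1]
eef_rot: [3.141, 0.0, 1.753]
wrist_force: [1.8, -0.5, -1.1]
finger_gap: 13.7
finger_force: 40.0
```

Call:
move_arm(moves=[[0,0,0.001,0],[0,0,0.001,0],[0,0,0.0015,0],[0,0,0.0015,0]])

```text
clock: 10.6
eef_pos: [497.0, 249.8, 95.5]
eef_rot: [-3.142, -0.0, 1.753]
wrist_force: [-1.9, -1.4, 4.7]
finger_gap: 13.8
finger_force: 40.0
```

Call:
move_arm(moves=[[0,0,0.001,0],[0,0,0.001,0],[0,0,0.0015,0],[0,0,0.0015,0]])

```text
clock: 11.0
eef_pos: [497.1, 249.8, 95.4]
eef_rot: [3.141, -0.0, 1.753]
wrist_force: [-9.3, -4.3, 21.6]
finger_gap: 13.9
finger_force: 40.0
```

```bash
python3 - <<'E'
from h import *
c=snap('wrist','w5'); s=manip.read_state(); print(s['eef_pos'],s['finger_gap'],s['wrist_force'])
E
```

```text
[497.09103594 249.82411373  95.38711524] 13.912703984785626 [-9.58156353 -4.16497469 21.94352248]
```

It has bottomed out at the expected height (force up 22 N). Relieving, releasing and retreating.

Call:
move_arm(moves=[[0,0,-0.001,0],[0,0,-0.002,0]])

```text
clock: 11.25
eef_pos: [497.1, 249.8, 95.6]
eef_rot: [3.141, -0.0, 1.753]
wrist_force: [-0.1, 0.4, -0.9]
finger_gap: 14.1
finger_force: 40.0
```

Call:
move_arm(moves=[[0,0,0,0],[0,0,0,0],[0,0,0,0],[0,0,0,0],[0,0,0,0],[0,0,0,0],[0,0,0,0],[0,0,0,0],[0,0,0,0],[0,0,0,0]], jaw=0.07)

```text
clock: 12.25
eef_pos: [497.1, 249.8, 95.5]
eef_rot: [3.142, -0.0, 1.753]
wrist_force: [0.4, 0.9, 0.6]
finger_gap: 70.2
finger_force: 0.0
```

Call:
move_arm(moves=[[0,0,-0.01,0],[0,0,-0.03,0],[0,0,-0.06,0],[0,0,-0.1,0],[0,0,-0.14,0],[0,0,-0.18,0],[0,0,-0.2,0],[0,0,-0.2,0],[0,0,-0.2,0]])

```text
clock: 13.15
eef_pos: [496.9, 249.7, 295.2]
eef_rot: [-3.142, 0.0, 1.753]
wrist_force: [0.2, 0.7, 0.2]
finger_gap: 70.2
finger_force: 0.0
```

```bash
python3 - <<'E'
from h import *
c=snap('wrist','w6'); a=snap('scene','s6')
s=manip.read_state(); print(s['eef_pos'],s['finger_gap'],s['wrist_force'],s['clock'])
H,S,V=cv2.split(cv2.cvtColor(c['frame'],cv2.COLOR_BGR2HSV)); P=cloud(c)
m=((H<6)|(H>174))&(S>150)&(V>60)
k,l,st,ce=cv2.connectedComponentsWithStats(m.astype(np.uint8))
for i in range(1,k):
    if st[i,4]>30:
        p=P[l==i]; p=p[p[:,2]>0]; print(ce[i],st[i],ray(c,*ce[i],75).round(1),p[p[:,2]>p[:,2].max()-6].mean(0).round(1))
t=m&(P[:,:,2]>130); v,u=np.where(t)
q=np.array([ray(c,x,y,142)[:2] for x,y in zip(u,v)],np.float32); print(cv2.minAreaRect(q),np.median(P[t][:,2]))
h=cv2.hconcat([a['frame'][110:350,190:500],cv2.resize(c['frame'][60:300,120:430],(310,240))]); cv2.imwrite('pics/f.png',h)
E
```

```text
[496.72938337 249.594722   294.10696522] 70.3473506996264 [-0.18726992 -0.60309591  0.29631314] 13.25
[277. 149.] [270 147  15   5  75] [490.9 293.1  75. ] [485.5 317.6 474.3]
[276.32884479 186.63501063] [ 262  161   29   57 1411] [498.9 245.   75. ] [485.5 317.6 474.3]
((498.5115966796875, 263.09967041015625), (21.424623489379883, 73.14006805419922), 13.578276634216309) 141.58980827112873
```

View pics/f.png

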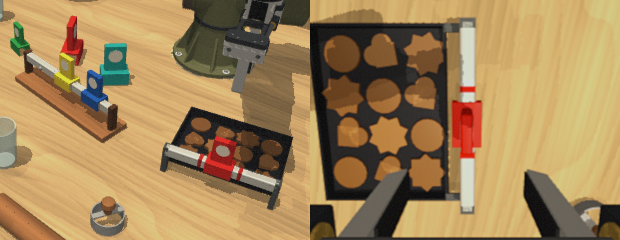

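The picture shows the red tag on the tray rail between the stripes (left panel 222,158), with its plate top at 141.6 mm (142 expected when home). Yellow and blue are on the rack, and the cutter and glass have not moved.

```bash
python3 -c "
from cell import manip
print(manip.sign_off())"
```

```text
the job is handed in; nothing more can be done
None
```

The red tag is snapped home on the tray's rail between the red stripes and released, with everything else left where it was; the job is handed in, but sign-off returned no verdict.

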